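# Feed the sample tube down the loading chute, pointed end first

### The arm

A 6-joint arm with a two-finger parallel gripper is mounted at the origin on the work surface. World frame = base frame: x ahead of the robot, y to its left, z up, the work surface at z = 0. Lengths are in mm, angles in rad, forces in N, time in s.
With the tool pointing down it reaches from about 300 to 875 mm from the base axis. Payload 6.4 kg.
Tool frame: the origin (TCP) lies at the very end of the fingers, on their centre line; the grasp point (between the pads) lies 19 mm behind it; z points along the fingers, y is the line along which they close (so a half turn about z gives the same grasp; the last joint's range is limited). The gripper opens to 85 mm and grips with 20 to 120 N. Pads are 22 mm wide; open, the fingers measure 114 mm over their backs; the gripper's body (76 mm by 85 mm) begins 54 mm behind the grasp point. The pads swing forward as they close: fully open they stand 13 mm farther back than shut.
Start: joints at [1.016, 0.181, 1.607, -0, 1.354, -0.206], TCP at [196.507, 540.394, 231.288] pointing down, gripper open.
Joint ranges: [-2.99, 2.99], [-0.89, 2.07], [0.3, 2.58], [-1.14, 4.28], [0, 2.63], [-3.12, 3.12]. Speed limits (rad/s): [2.57, 2.57, 3.01, 3.14, 3.14, 3.14].

### API

Orientations are given as [roll, pitch, yaw] about the fixed x, y, z axes, in that order (R = Rz(yaw) Ry(pitch) Rx(roll)).
In Python, from cell import robot, optics gives the robot as it stands.
- The arm moves only by the tool arm_command, never from a script. Its argument "increments" is a list of rows, each an object of numbers: "tx", "ty", "tz": the shift along the world's x, y, z in mm; "rx", "ry", "rz": the turn, a rotation vector about the world's x, y, z in degrees. A call has 1 to 8 rows; each row is the pose to reach, as a shift and turn from the pose commanded when the call began; what a row does not reach only later rows make up. A row lasts 1/8 s, in which the tool goes at most 62.5 mm and 10.7 degrees, less where a joint would pass 70% of its speed; a pose out of reach is approached as far as the arm can. A call with a gripper value outside its range is refused whole. "fingers" is the finger opening in mm, from 0 to 85.4, set as the call begins (left out, the last holds). The fingers move at their own pace and stop on an object; the grip force is fixed at half the most. Time passes only in rows, so rows that repeat a pose let the fingers close. It gives the time, the measured TCP pose, the force, the opening and the grip force at its end, in the units of the state.
- robot.sense(): the state, without advancing time (a new reading comes with each control period).
- optics.grab_frame(name): name is "side" or "top" or "wrist"; returns the picture (480x640x3 uint8, blue, green, red); there is no depth.
- optics.camera_params(name): a dict with "fov_y" (degrees; the focal length in pixels is half the picture's height over the tangent of half this angle, whatever the lens; pixels are square), "cx", "cy" (the principal point, pixels), "origin" and "orientation" of the camera in the world; the wrist camera has in their place "tool_from_camera" (4x4, takes a point from camera to tool coordinates, whose origin is the TCP and whose axes are the flange's). Camera axes: x right, y down, z forward; pixel columns grow to the right and rows downward; lengths in mm; the calibration is good to about 2 mm. A picture is of the moment at which its call begins: read the wrist's pose just before it. camera_params takes no time and is no camera call.
- robot.sign_off(): hands the job in; it is judged then, once.
The state is a dict: "clock": time; "joint_positions": joint angles; "joint_vel": joint speeds; "joint_torque": joint torques, N m; "eef_pos": TCP position; "orientation": TCP orientation; "contact_force": force on the tool from outside, world axes, zero at the start; "wrist_torque": the same for the moment, N m; "width": opening from 0.0 (shut) to 1.0 (fully open); "gripper_force": force on a finger pad.
Only numpy, scipy, OpenCV 4.12 (cv2) and the standard library are available. Lean on these libraries where they do the work, as an engineer would, in place of code of your own. Each camera call takes 0.05 s, during which the arm holds its last target. There are 200 camera calls.

### The job

Put the large capped tube (the one that is both wide and long) into the open upper half of the steel loading chute with its pointed end facing downhill and its cap uphill, and let it slide down under the guard bars, so that it comes to rest on the chute floor with its pointed end at the end stop. The slim tube and the short tube are not wanted.

Things in the scene. Friction and masses are not known exactly. Their poses are not given: they have to be found in the camera images.
- tube_center (a point): Centre of the large tube, on its axis, half-way along, 15 mm above the bench as it lies on its side. White round tube, 30 mm diameter, 115 mm long, about 55 g, pointing any way. x: along the tube towards the cap; y, z across. At one end a purple octagonal cap 18 mm long, 30 mm across flats. Same-coloured bystanders: a slim tube (17 x 110 mm) and a short one (30 x 72 mm).
- tube_tip (a point): The pointed end of the large tube (a blunt cone 16 mm long, dark red band beside it), on the tube's axis, 57.5 mm from the centre, away from the cap; same axes as the centre.
- load_spot (a point): Floor of the fixed chute, middle of its 150 mm open upper half: lay the tube's centre here. x: downhill; y: across; z: square to the floor, up. Slope 25 degrees, floor 36 mm wide, slippery: a tube let go slides. About 124 mm above the bench. Up to 37 mm uphill and downhill the sides are only 4 mm high (finger gap); beyond, wings flare at 45 degrees, 24 mm high, 84 mm apart at the top.
- stop (a point): Chute floor at the face of the end stop (plate 36 mm high), 225 mm downhill of load_spot, same axes. The chute's lower 150 mm has upright walls 34 mm high and three guard bars across (first 120 mm uphill of the stop, top 53 mm above the floor): nothing goes in from above. A tube that has arrived has its centre 57 mm uphill of here, 15 mm above the floor.
Not all that is in view belongs to the job. Leave any orange or turquoise look-alike of the part that bears tube_center alone.

How it is judged:
By the outcome, as a careful person would: the job done as asked, in the order asked, and still so for the second after the job is handed in, with the robot touching nothing.
It also fails if it takes over 38 s, if anything falls off the work surface, if the arm or the gripper's body presses on something with over 40 N, if the wrist force passes 120 N, or if a joint passes its speed limit or range.

## Working session

There is one attempt and no reset: what is moved stays moved. The work goes in short steps, Python scripts to look and compute and a tool call to move; the robot and the scene stay as the last step left them, time stands still between calls to the robot, and variables do not carry over. Pictures are saved under pics/ and viewed, at most 10 in all, crops included, and the job is handed in when it is done.

Besides the shell and the picture viewer there is one more tool, called after "Call:" as name(argument=value, ...) on one line, values as JSON. arm_command: Moves the arm, as the interface text tells. Its arguments: {"type":"object","properties":{"increments":{"type":"array"},"fingers":{"type":"number"}},"required":["increments"]}

```bash
mkdir -p pics
python3 - <<'E'
from cell import robot, optics
import cv2, numpy as np
for n in("top","side"):
    p=optics.camera_params(n); print(n,p)
    cv2.imwrite(f"pics/{n}0.png",optics.grab_frame(n))
print(optics.camera_params("wrist"))
s=robot.sense(); print(s)
E
```

```text
top {'fov_y': 50.53436334133232, 'cx': 324.43232966370067, 'cy': 235.12139270504503, 'origin': array([ 354.56029351,   51.5775402 , 1124.29000808]), 'orientation': array([-3.04490204,  0.01706103, -1.54495827])}
side {'fov_y': 53.30373230993898, 'cx': 314.93102312923696, 'cy': 239.00897724687965, 'origin': array([ -60.95410126, -544.33952818,  752.03157165]), 'orientation': array([-2.23069182, -0.00743833, -0.70353981])}
{'fov_y': 63.55296586409799, 'cx': 321.8167270212682, 'cy': 241.7914815690536, 'tool_from_camera': array([[ 5.70348651e-05, -9.51033783e-01, -3.09086945e-01,
         7.92718772e+01],
       [ 9.99999316e-01, -3.06719306e-04,  1.12827557e-03,
        -1.56322548e+00],
       [-1.16783112e-03, -3.09086798e-01,  9.51033116e-01,
        -1.42085903e+02],
       [ 0.00000000e+00,  0.00000000e+00,  0.00000000e+00,
         1.00000000e+00]])}
{'clock': 0.1, 'joint_positions': array([ 1.01570503e+00,  1.81469988e-01,  1.60789351e+00, -2.66402114e-05,
        1.35380095e+00, -2.06325342e-01]), 'joint_vel': array([ 9.86510619e-04,  8.05596655e-05, -4.30481296e-03,  8.74284166e-04,
       -1.39772598e-03,  1.52295420e-04]), 'joint_torque': array([ 3.94544450e-04, -4.45874190e+01, -3.52240705e+01, -2.91993283e-04,
        4.22577490e-03,  2.82896927e-06]), 'eef_pos': array([196.24024934, 539.95380422, 230.47942628]), 'orientation': array([-3.14004887e+00, -2.96550599e-04,  2.79283222e+00]), 'contact_force': array([ 0.37067735, -0.56429776, -0.62690172]), 'wrist_torque': array([-0.00118784,  0.03924319, -0.04534922]), 'gripper_force': 0.0, 'width': 1.0029473009623617}
```

View pics/top0.png

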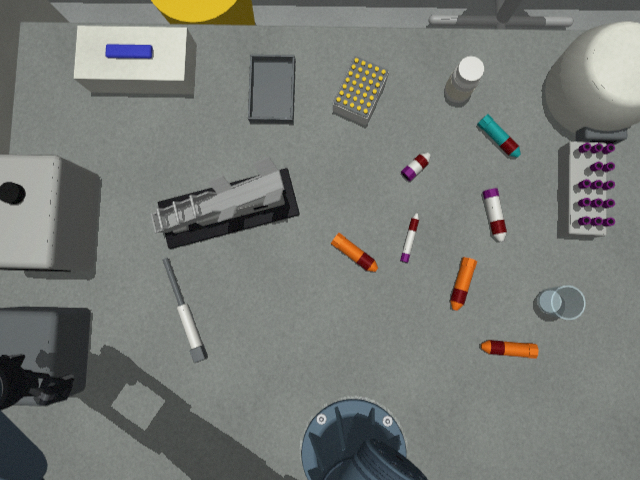

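View pics/side0.png

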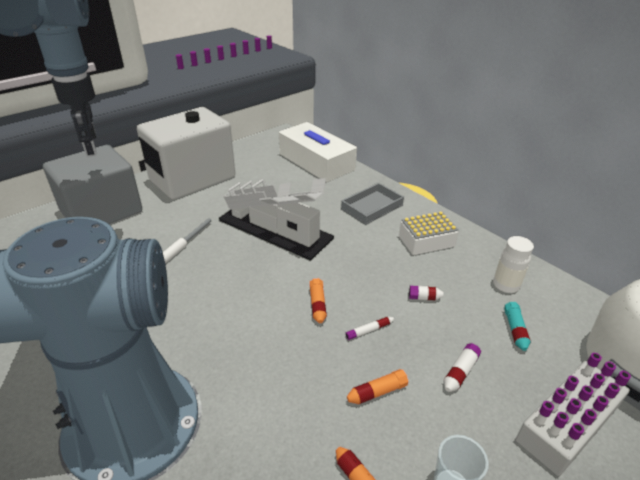

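Top view candidates are:
- **Large white tube:** (495,215), cap at (490,192), tip at (500,240).
- **Short tube:** (416,166).
- **Slim tube:** (410,238).
- **Rack tubes:** around (595,190).
- **Orange and turquoise look-alikes:** (355,253), (463,284), (509,349) and (500,136).

By description I choose (495,215). The chute runs from its high end at about (282,185) to the stop at about (157,218) in the top view.

```bash
cat > h.py <<'E'
import cv2, numpy as np
from scipy.spatial.transform import Rotation as R
from cell import robot, optics
def cam(n, s=None):
    p=optics.camera_params(n); f=240/np.tan(np.radians(p["fov_y"])/2)
    if n=="wrist":
        Rt=R.from_euler("xyz",s["orientation"]).as_matrix(); T=p["tool_from_camera"]
        Rc=Rt@T[:3,:3]; o=s["eef_pos"]+Rt@T[:3,3]
    else: Rc=R.from_euler("xyz",p["orientation"]).as_matrix(); o=p["origin"]
    return f,p["cx"],p["cy"],Rc,o
def ray(c,u,v):
    f,cx,cy,Rc,o=c; d=Rc@[(u-cx)/f,(v-cy)/f,1]; return o,d/np.linalg.norm(d)
def plane(c,u,v,z):
    o,d=ray(c,u,v); return o+d*(z-o[2])/d[2]
def proj(c,P):
    f,cx,cy,Rc,o=c; q=Rc.T@(np.asarray(P,float)-o); return f*q[:2]/q[2]+[cx,cy]
def tri(c1,p1,c2,p2):
    o1,d1=ray(c1,*p1); o2,d2=ray(c2,*p2)
    a=np.linalg.lstsq(np.c_[d1,-d2],o2-o1,rcond=None)[0]
    A,B=o1+a[0]*d1,o2+a[1]*d2; return (A+B)/2,np.linalg.norm(A-B)
E
python3 - <<'E'
from h import *
t=cv2.imread("pics/top0.png"); s=cv2.imread("pics/side0.png")
def blob(im,roi,name):
    x,y,w,h=roi; c=im[y:y+h,x:x+w]; hsv=cv2.cvtColor(c,cv2.COLOR_BGR2HSV)
    m=((hsv[...,1]>110)|(hsv[...,2]>190)).astype(np.uint8)
    n,l,st,ce=cv2.connectedComponentsWithStats(m); k=1+np.argmax(st[1:,4])
    pts=np.argwhere(l==k)[:,::-1]+[x,y]
    return cv2.minAreaRect(pts.astype(np.float32))
c=cam("top")
for roi in [(475,180,42,68),(395,148,42,40),(395,208,30,60)]:
    r=blob(t,roi,""); b=cv2.boxPoints(r); 
    W=[plane(c,*q,15) for q in b]; print(np.round(r[0],1),np.round(plane(c,*r[0],15),1),[round(np.linalg.norm(W[i]-W[i+1]),1) for i in (0,1)], )
    b=b[np.argsort(b[:,1])]; print(np.round([plane(c,*b[:2].mean(0),15),plane(c,*b[2:].mean(0),15)],1))
cc=lambda im,x,y,w,h:cv2.resize(im[y:y+h,x:x+w],(400,300),interpolation=cv2.INTER_CUBIC)
o=np.vstack([np.hstack([cc(t,145,145,160,120),cc(s,210,165,128,96)]),np.hstack([cc(t,440,170,107,80),cc(s,410,325,107,80)])])
cv2.imwrite("pics/crop1.png",o)
E
```

```text
[495.3 214.3] [ 516.5 -299.4   15. ] [np.float64(32.7), np.float64(112.2)]
[[ 571.5 -287.1   15. ]
 [ 462.  -311.5   15. ]]
[416.5 165.1] [ 622.2 -126.7   15. ] [np.float64(75.2), np.float64(28.6)]
[[ 648.5 -153.5   15. ]
 [ 596.   -99.9   15. ]]
[409.8 237.3] [ 461.3 -113.4   15. ] [np.float64(107.4), np.float64(17.0)]
[[ 513.7 -126.2   15. ]
 [ 409.4 -100.7   15. ]]
```

View pics/crop1.png

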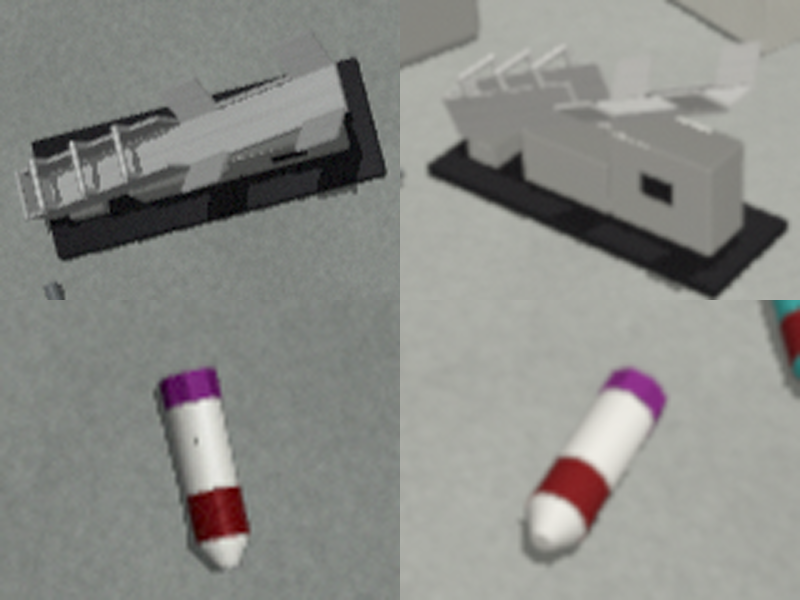

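The large tube (bottom row) has the purple cap at +x and the red band and cone at −x, and measures 112 x 32 mm, so it is the right one. The chute's upper floor end is near top pixel (281,180) and the stop is near (157,223).

Run:
```python
from h import *
c=cam("top")
u=plane(c,145+341/2.5,145+88/2.5,155.7); s=plane(c,145+30/2.5,145+195/2.5,50)
print(u,s,np.linalg.norm((u-s)[:2]),300*np.cos(.436)); d=(s-u)[:2];d/=np.linalg.norm(d);print(d,np.degrees(np.arctan2(d[1],d[0])),u[:2]+d*75*np.cos(.436))
c=cam("side")
print(proj(c,np.r_[u[:2]+d*75*np.cos(.436),124]))
print(robot.sense()["eef_pos"], optics.camera_params("wrist")["tool_from_camera"][:3,3])
```

```text
[552.90371578 156.63820155 155.7       ] [475.65324276 431.52206851  50.        ] 285.5324428067933 271.9344535599665
[-0.27054885  0.96270625] 105.69692901407868 [534.5108276  222.08645099]
[295.6473937  198.07672431]
[196.24024934 539.95380422 230.47942628] [  79.27187723   -1.56322548 -142.0859035 ]
```

Call:
arm_command(increments=[{"tx": 40,"ty": -40,"tz": 30},{"tx": 80,"ty": -80,"tz": 60},{"tx": 120,"ty": -120,"tz": 90},{"tx": 160,"ty": -160,"tz": 120},{"tx": 200,"ty": -200,"tz": 120},{"tx": 240,"ty": -240,"tz": 120},{"tx": 280,"ty": -280,"tz": 120},{"tx": 310,"ty": -310,"tz": 120}])

```text
schema error: expected keys tx, ty, tz, rx, ry, rz
```

Call:
arm_command(increments=[{"tx": 0},{"tx": 0},{"tx": 0}])

```text
schema error: expected keys tx, ty, tz, rx, ry, rz
```

Run:
```python
from h import *
import pickle
s=robot.sense(); im=optics.grab_frame("wrist"); cv2.imwrite("pics/w1.png",im); pickle.dump(s,open("w1.pkl","wb")); print(s["eef_pos"],s["orientation"],s["joint_vel"].round(3),s["clock"])
```

```text
[196.24024934 539.95380422 230.47942628] [-3.14004887e+00 -2.96550599e-04  2.79283222e+00] [ 0.001  0.    -0.004  0.001 -0.001  0.   ] 0.1
```

View pics/w1.png

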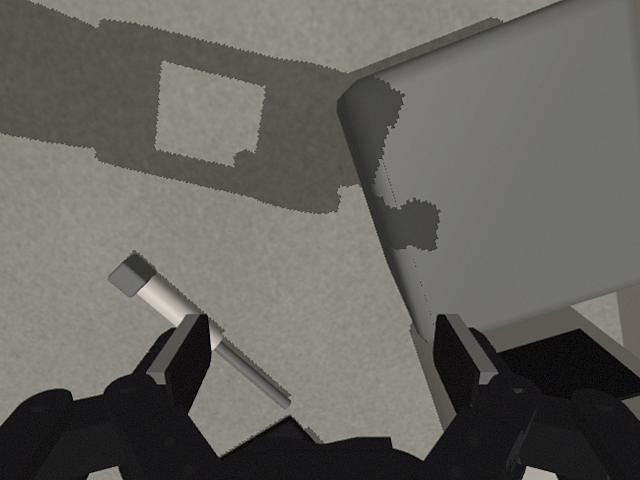

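The move was refused because every row needs all six keys. The picture is still of the start pose, with the pen at (130,275) and the grey box at upper right.

Call:
arm_command(increments=[{"tx": 20,"ty": -20,"tz": 50,"rx": 0,"ry": 0,"rz": 0},{"tx": 60,"ty": -60,"tz": 75,"rx": 0,"ry": 0,"rz": 0},{"tx": 100,"ty": -100,"tz": 100,"rx": 0,"ry": 0,"rz": 0},{"tx": 140,"ty": -140,"tz": 120,"rx": 0,"ry": 0,"rz": 0},{"tx": 180,"ty": -180,"tz": 120,"rx": 0,"ry": 0,"rz": 0},{"tx": 220,"ty": -220,"tz": 120,"rx": 0,"ry": 0,"rz": 0},{"tx": 260,"ty": -260,"tz": 120,"rx": 0,"ry": 0,"rz": 0},{"tx": 300,"ty": -300,"tz": 120,"rx": 0,"ry": 0,"rz": 0}])

```text
clock: 1.15
eef_pos: [497.5, 238.9, 351.1]
orientation: [3.142, -0.0, 2.793]
contact_force: [0.1, 0.4, 0.1]
width: 1.001
gripper_force: 0.0
```

Call:
arm_command(increments=[{"tx": 10,"ty": -10,"tz": 0,"rx": 0,"ry": 0,"rz": 0},{"tx": 10,"ty": -10,"tz": 0,"rx": 0,"ry": 0,"rz": 0},{"tx": 10,"ty": -10,"tz": 0,"rx": 0,"ry": 0,"rz": 0},{"tx": 10,"ty": -10,"tz": 0,"rx": 0,"ry": 0,"rz": 0}])

```text
clock: 1.65
eef_pos: [505.6, 231.7, 351.5]
orientation: [3.141, 0.0, 2.795]
contact_force: [0.2, 0.0, -0.2]
width: 1.0
gripper_force: 0.0
```

Run:
```python
from h import *
import pickle
s=robot.sense(); im=optics.grab_frame("wrist"); cv2.imwrite("pics/w2.png",im); pickle.dump(s,open("w2.pkl","wb")); print(s["eef_pos"],s["orientation"],s["joint_vel"].round(3),s["clock"])
```

```text
[505.59177926 231.65651262 351.52168101] [3.14129674e+00 6.62373755e-05 2.79492633e+00] [-0.004 -0.001 -0.003  0.001 -0.002 -0.002] 1.65
```

View pics/w2.png

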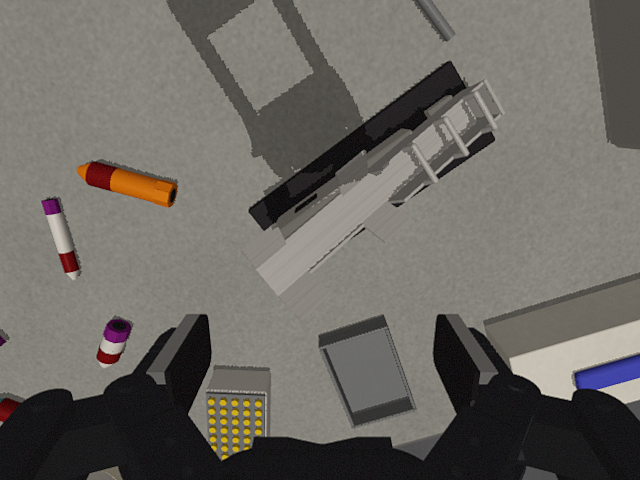

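The chute is in clear view, with its upper floor end at about (257,270)–(279,295) and the first bar at (415,145)–(437,182). I will enlarge that area.

Run:
```python
import cv2
im=cv2.imread("pics/w2.png")
cv2.imwrite("pics/w2c.png",cv2.resize(im[95:305,235:515],(800,600),interpolation=cv2.INTER_CUBIC))
```

```text
(no output)
```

View pics/w2c.png

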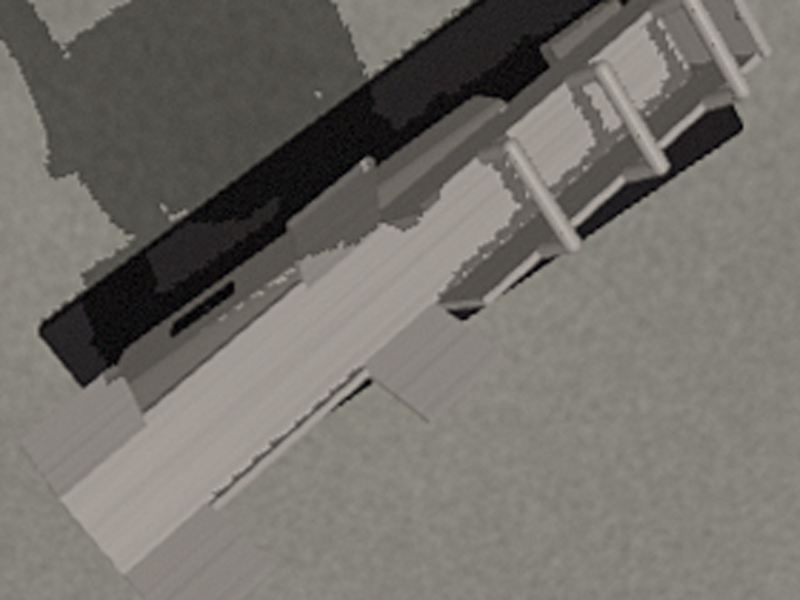

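Crop pixels that matter:
- **Floor's upper corners:** (63,498) and (127,572).
- **Finger gap at its floor edge:** (145,425) and (213,497) uphill, (303,280) and (370,372) downhill.
- **First bar:** (512,145)–(575,243).

Run:
```python
from h import *
import pickle
s=pickle.load(open("w2.pkl","rb")); c=cam("wrist",s); S,C=np.sin(np.radians(25)),np.cos(np.radians(25))
P=lambda u,v,z:plane(c,235+u*.35,95+v*.35,z)
pts={"endL":(63,498,-75,0),"endR":(127,572,-75,0),"gUL":(145,425,-37,0),"gUR":(213,497,-37,0),"gDL":(303,280,37,0),"gDR":(370,372,37,0),"b1L":(512,145,105,53),"b1R":(575,243,105,53)}
W={}
for k,(u,v,a,h) in pts.items():
    W[k]=P(u,v,124-a*S+h*C); print(k,W[k].round(1))
for a,b in(("endL","endR"),("gUL","gUR"),("gDL","gDR"),("b1L","b1R")):
    m=(W[a]+W[b])/2; _,_,al,h=pts[a]; print(m.round(1),"width",np.linalg.norm(W[a]-W[b]).round(1),"dist",al*C+h*S)
M=[((W[a]+W[b])/2)[:2] for a,b in(("endL","endR"),("gUL","gUR"),("gDL","gDR"),("b1L","b1R"))]
d=M[3]-M[0]; print(np.linalg.norm(d),117.6+68); d/=np.linalg.norm(d); print(d,np.degrees(np.arctan2(d[1],d[0])))
D=[pts[k][2]*C+pts[k][3]*S for k in("endL","gUL","gDL","b1L")]
for m,q in zip(M,D): print((m-q*d).round(1))
# check top & side
L=np.mean([m-q*d for m,q in zip(M,D)],0)
for n in("top","side"): print(n,proj(cam(n),np.r_[L-68*d,155.7]),proj(cam(n),np.r_[L,124]),proj(cam(n),np.r_[L+D[3]*d,127.7]))
```

```text
endL [538.8 153.9 155.7]
endR [570.8 163.7 155.7]
gUL [528.9 185.2 139.6]
gUR [561.2 197.6 139.6]
gDL [506.6 250.7 108.4]
gDR [546.5 262.6 108.4]
b1L [484.1 328.6 127.7]
b1R [521.6 339.7 127.7]
[554.8 158.8 155.7] width 33.5 dist -67.97308402774874
[545.1 191.4 139.6] width 34.6 dist -33.53338812035605
[526.5 256.7 108.4] width 41.7 dist 33.53338812035605
[502.9 334.1 127.7] width 39.1 dist 117.5610855111053
182.90066338001927 185.6
[-0.28404161  0.95881195] 106.5015697585669
[535.5 223.9]
[535.5 223.5]
[536.1 224.5]
[536.3 221.4]
top [280.66020415 179.03773806] [249.40760175 191.10861206] [191.95980373 206.06332505]
side [319.66528664 195.02518324] [295.75349323 197.66409882] [257.34449094 182.21238674]
```

Call:
arm_command(increments=[{"tx": 0,"ty": -40,"tz": 0,"rx": 0,"ry": 0,"rz": 4},{"tx": 0,"ty": -90,"tz": 0,"rx": 0,"ry": 0,"rz": 8},{"tx": 0,"ty": -145,"tz": 0,"rx": 0,"ry": 0,"rz": 12},{"tx": 0,"ty": -200,"tz": 0,"rx": 0,"ry": 0,"rz": 16},{"tx": 0,"ty": -255,"tz": 0,"rx": 0,"ry": 0,"rz": 20},{"tx": 0,"ty": -310,"tz": -20,"rx": 0,"ry": 0,"rz": 24},{"tx": 5,"ty": -365,"tz": -50,"rx": 0,"ry": 0,"rz": 28},{"tx": 10,"ty": -415,"tz": -80,"rx": 0,"ry": 0,"rz": 32.4}])

```text
clock: 2.7
eef_pos: [516.7, -185.8, 271.1]
orientation: [-3.14, 0.001, -2.922]
contact_force: [1.1, -0.4, -0.2]
width: 1.002
gripper_force: 0.0
```

Call:
arm_command(increments=[{"tx": 0,"ty": -45,"tz": -30,"rx": 0,"ry": 0,"rz": 0},{"tx": 0,"ty": -85,"tz": -50,"rx": 0,"ry": 0,"rz": 0},{"tx": 0,"ty": -115,"tz": -70,"rx": 0,"ry": 0,"rz": 0},{"tx": 0,"ty": -115,"tz": -70,"rx": 0,"ry": 0,"rz": 0},{"tx": 0,"ty": -115,"tz": -70,"rx": 0,"ry": 0,"rz": 0},{"tx": 0,"ty": -115,"tz": -70,"rx": 0,"ry": 0,"rz": 0}])

```text
clock: 3.45
eef_pos: [517.2, -298.6, 202.5]
orientation: [-3.14, 0.001, -2.923]
contact_force: [0.6, -0.1, 0.0]
width: 1.0
gripper_force: 0.0
```

Run:
```python
from h import *
s=robot.sense(); im=optics.grab_frame("wrist"); cv2.imwrite("pics/w3.png",im); c=cam("wrist",s)
print(s["eef_pos"],np.degrees(s["orientation"]),s["joint_positions"].round(2),s["clock"])
hsv=cv2.cvtColor(im,cv2.COLOR_BGR2HSV); H,Sa,V=cv2.split(hsv)
m=(((Sa>110)&((H>135)|(H<8)))|((V>190)&(Sa<40))).astype(np.uint8); m[400:]=0
m=cv2.morphologyEx(m,cv2.MORPH_CLOSE,np.ones((5,5)))
n,l,st,ce=cv2.connectedComponentsWithStats(m)
for k in range(1,n):
    if st[k,4]<1500: continue
    p=np.argwhere(l==k)[:,::-1].astype(np.float32)
    # project the mask to the plane of the axis, rectangle there
    W=np.array([plane(c,*q,15)[:2] for q in p[::5]]).astype(np.float32); r=cv2.minAreaRect(W)
    b=cv2.boxPoints(r); e=[b[1]-b[0],b[2]-b[1]]; e=max(e,key=np.linalg.norm)
    pur=[plane(c,*q,15)[:2] for q in p[::5] if 135<H[int(q[1]),int(q[0])]<165]
    cap=np.mean(pur,0) if pur else None
    print(st[k],ce[k].round(),r,"az",np.degrees(np.arctan2(e[1],e[0])),"cap",cap)
```

```text
[ 517.24123801 -298.58597579  202.45933338] [-1.79933162e+02  6.31063064e-02 -1.67490048e+02] [-0.72  0.25  1.58  0.    1.31 -2.51] 3.45
[   0  123  113   47 2342] [ 56. 145.] ((510.76580810546875, -526.4358520507812), (90.82434844970703, 26.374460220336914), 88.67920684814453) az 88.67921 cap [ 509.70270856 -526.65630818]
[ 504  131   86  116 1801] [546. 187.] ((458.9778137207031, -119.98070526123047), (19.907901763916016, 108.32579040527344), 75.99982452392578) az -14.000175 cap [ 415.50394802 -109.13183006]
[   0  179  109   47 2249] [ 54. 201.] ((559.5706787109375, -527.8629760742188), (91.5628890991211, 30.30265998840332), 88.96253967285156) az 88.96255 cap [ 558.15070986 -528.12483005]
[   0  230  105   48 2196] [ 52. 252.] ((608.641357421875, -529.3182373046875), (91.50428009033203, 33.59241485595703), 88.21768951416016) az 88.217705 cap [ 606.69802998 -529.70532705]
[   0  321   97   47 2196] [ 48. 343.] ((706.4518432617188, -532.770263671875), (91.36104583740234, 40.88732147216797), 88.5087890625) az 88.50877 cap [ 704.24209643 -533.19629869]
```

View pics/w3.png

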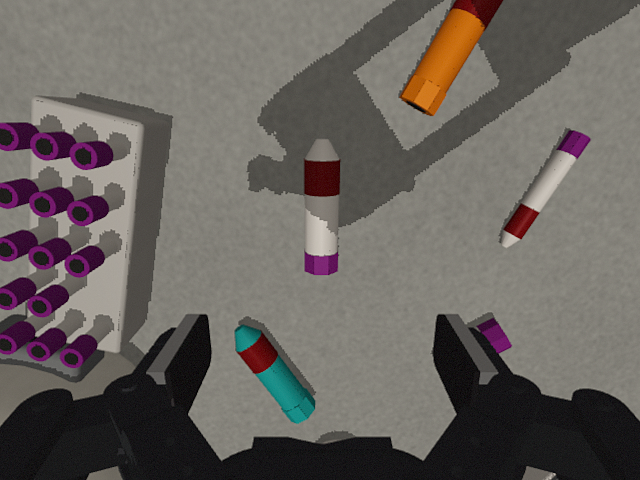

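The large tube lies upright in the wrist view, with its tip at (321,139) and its cap end at (321,275). The turquoise look-alike at (275,370) is clear of the grasp.

Run:
```python
from h import *
s=robot.sense(); c=cam("wrist",s)
t=plane(c,321,139,15); b=plane(c,321.5,275,15); print(t,b,np.linalg.norm(t-b),(t+b)/2,np.degrees(np.arctan2(*(b-t)[1::-1])))
for v in(160,253): print(plane(c,305,v,15),plane(c,339.5,v,15))
print(proj(c,s["eef_pos"]*[1,1,0]+[0,0,15]))
```

```text
[ 457.51591902 -313.92785879   15.        ] [ 575.73733834 -287.30367011   15.        ] 121.18230650808047 [ 516.62662868 -300.61576445   15.        ] 12.691624445752021
[ 477.02989142 -323.32502258   15.        ] [ 470.77300059 -295.13928271   15.        ]
[ 557.9728965  -306.50510478   15.        ] [ 551.21496558 -276.08816309   15.        ]
[323.25690903 211.90854184]
```

Call:
arm_command(increments=[{"tx": -1,"ty": -1,"tz": -40,"rx": 0,"ry": 0,"rz": 0},{"tx": -1,"ty": -1,"tz": -85,"rx": 0,"ry": 0,"rz": 0},{"tx": -1,"ty": -1,"tz": -130,"rx": 0,"ry": 0,"rz": 0},{"tx": -1,"ty": -1,"tz": -165,"rx": 0,"ry": 0,"rz": 0},{"tx": -1,"ty": -1,"tz": -185,"rx": 0,"ry": 0,"rz": 0},{"tx": -1,"ty": -1,"tz": -195,"rx": 0,"ry": 0,"rz": 0},{"tx": -1,"ty": -1,"tz": -195,"rx": 0,"ry": 0,"rz": 0},{"tx": -1,"ty": -1,"tz": -195,"rx": 0,"ry": 0,"rz": 0}])

```text
clock: 4.5
eef_pos: [516.5, -301.4, 7.8]
orientation: [-3.14, 0.002, -2.925]
contact_force: [0.6, -0.4, -0.4]
width: 0.999
gripper_force: 0.0
```

Call:
arm_command(fingers=20, increments=[{"tx": 0,"ty": 0,"tz": 0,"rx": 0,"ry": 0,"rz": 0},{"tx": 0,"ty": 0,"tz": 0,"rx": 0,"ry": 0,"rz": 0},{"tx": 0,"ty": 0,"tz": 0,"rx": 0,"ry": 0,"rz": 0},{"tx": 0,"ty": 0,"tz": 0,"rx": 0,"ry": 0,"rz": 0},{"tx": 0,"ty": 0,"tz": 0,"rx": 0,"ry": 0,"rz": 0},{"tx": 0,"ty": 0,"tz": 0,"rx": 0,"ry": 0,"rz": 0},{"tx": 0,"ty": 0,"tz": 0,"rx": 0,"ry": 0,"rz": 0},{"tx": 0,"ty": 0,"tz": 0,"rx": 0,"ry": 0,"rz": 0}])

```text
clock: 5.5
eef_pos: [515.7, -300.9, 6.8]
orientation: [-3.141, 0.0, -2.925]
contact_force: [-0.6, -0.2, 5.5]
width: 0.325
gripper_force: 59.3
```

Call:
arm_command(increments=[{"tx": 0,"ty": 0,"tz": 20,"rx": 0,"ry": 0,"rz": 0},{"tx": 0,"ty": 0,"tz": 60,"rx": 0,"ry": 0,"rz": 0},{"tx": 0,"ty": 0,"tz": 105,"rx": 0,"ry": 0,"rz": 0},{"tx": 0,"ty": 10,"tz": 150,"rx": 0,"ry": 0,"rz": 0},{"tx": 0,"ty": 35,"tz": 195,"rx": 0,"ry": 0,"rz": -5},{"tx": 0,"ty": 70,"tz": 235,"rx": 0,"ry": 0,"rz": -12},{"tx": 0,"ty": 110,"tz": 265,"rx": 0,"ry": 0,"rz": -20},{"tx": 0,"ty": 150,"tz": 290,"rx": 0,"ry": 0,"rz": -28}])

```text
clock: 6.5
eef_pos: [515.4, -149.4, 298.9]
orientation: [-3.141, 0.002, 2.865]
contact_force: [-0.1, -0.1, -0.4]
width: 0.326
gripper_force: 59.5
```

Call:
arm_command(increments=[{"tx": 0,"ty": 40,"tz": 10,"rx": 0,"ry": 0,"rz": -8},{"tx": 0,"ty": 85,"tz": 15,"rx": 0,"ry": 0,"rz": -16},{"tx": 0,"ty": 135,"tz": 15,"rx": 0,"ry": 0,"rz": -24},{"tx": 0,"ty": 185,"tz": 15,"rx": 0,"ry": 0,"rz": -32},{"tx": 0,"ty": 235,"tz": 15,"rx": 0,"ry": 0,"rz": -40},{"tx": 0,"ty": 285,"tz": 15,"rx": 0,"ry": 0,"rz": -48},{"tx": 0,"ty": 330,"tz": 15,"rx": 0,"ry": 0,"rz": -54},{"tx": 0,"ty": 370,"tz": 15,"rx": 0,"ry": 0,"rz": -58}])

```text
clock: 7.5
eef_pos: [515.0, 221.2, 312.4]
orientation: [3.14, -0.0, 1.855]
contact_force: [0.6, -1.1, -0.1]
width: 0.323
gripper_force: 59.5
```

Call:
arm_command(increments=[{"tx": 2,"ty": 12,"tz": -10,"rx": -6,"ry": -1.8,"rz": 0},{"tx": 4,"ty": 24,"tz": -25,"rx": -12,"ry": -3.6,"rz": 0},{"tx": 6,"ty": 36,"tz": -45,"rx": -18,"ry": -5.3,"rz": 0},{"tx": 7.3,"ty": 47.6,"tz": -70,"rx": -24,"ry": -7.1,"rz": 0},{"tx": 7.3,"ty": 47.6,"tz": -89.5,"rx": -24,"ry": -7.1,"rz": 0},{"tx": 7.3,"ty": 47.6,"tz": -89.5,"rx": -24,"ry": -7.1,"rz": 0},{"tx": 7.3,"ty": 47.6,"tz": -89.5,"rx": -24,"ry": -7.1,"rz": 0},{"tx": 7.3,"ty": 47.6,"tz": -89.5,"rx": -24,"ry": -7.1,"rz": 0}])

```text
clock: 8.5
eef_pos: [523.9, 266.4, 223.7]
orientation: [3.138, 0.436, 1.854]
contact_force: [-0.3, 0.1, -0.3]
width: 0.322
gripper_force: 59.4
```

Run:
```python
from h import *
s=robot.sense(); c=cam("wrist",s)
im=optics.grab_frame("wrist"); t=optics.grab_frame("top"); sd=optics.grab_frame("side")
Rt=R.from_euler("xyz",s["orientation"]).as_matrix(); print(s["eef_pos"],Rt.round(3),s["joint_positions"].round(2))
L=np.array([535.8,223.3,124]); d=np.array([-.284,.959]); x=np.r_[d*.906,-.4226]; n=np.r_[d*.4226,.906]
y=np.cross(n,x)
for nm,a,b in(("floor end",-75,0),("load",0,0)): print(nm,[proj(c,L+a*x+w*y).round(0) for w in(-18,18)])
for P in [L-75*x-18*y,L-75*x+18*y,L+37*x+18*y,L+37*x-18*y]: cv2.circle(im,tuple(int(v) for v in proj(c,P)),3,(0,255,0),1)
k=np.hstack([cv2.resize(t[120:270,140:340],(400,300)),cv2.resize(sd[120:270,180:380],(400,300))])
cv2.imwrite("pics/w4.png",np.vstack([cv2.resize(im[60:360,60:580],(800,462))[:300],k]) if 0 else np.vstack([np.pad(im[60:360,:],((0,0),(80,80),(0,0))),k]))
```

```text
[523.87715733 266.42361547 223.72934755] [[-0.253  0.96   0.122]
 [ 0.87   0.281 -0.404]
 [-0.422  0.003 -0.906]] [ 0.49  0.32  1.51 -0.43  1.42  0.3 ]
floor end [array([346., 333.]), array([298., 333.])]
load [array([348., 235.]), array([295., 236.])]
```

View pics/w4.png

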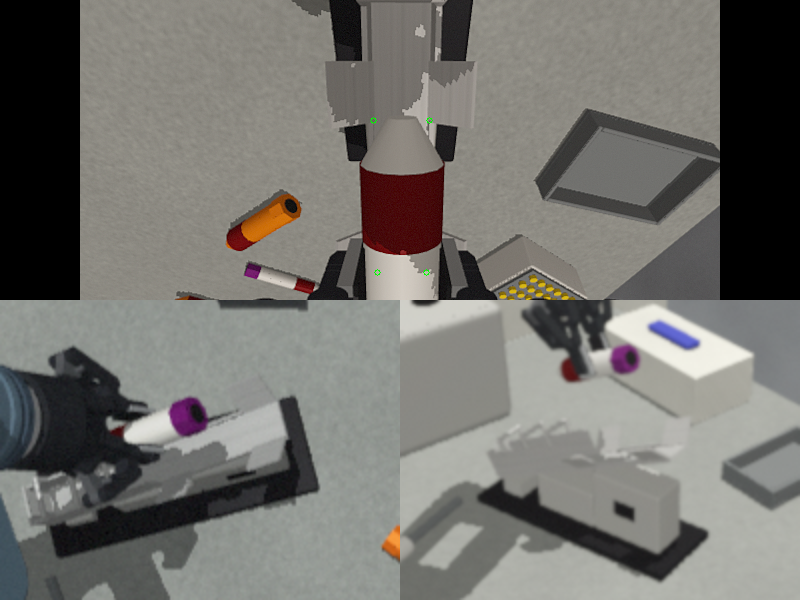

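The tube sits centred over the chute with its tip downhill and cap uphill, and the predicted floor marks at (373,120) and (430,120) fall on the floor edges. I will lower it along the floor normal.

Call:
arm_command(increments=[{"tx": 3.6,"ty": -12,"tz": -27,"rx": 0,"ry": 0,"rz": 0},{"tx": 7.2,"ty": -24.3,"tz": -54.4,"rx": 0,"ry": 0,"rz": 0},{"tx": 9.6,"ty": -32.4,"tz": -72.5,"rx": 0,"ry": 0,"rz": 0},{"tx": 11,"ty": -36.5,"tz": -81.5,"rx": 0,"ry": 0,"rz": 0},{"tx": 11.6,"ty": -39,"tz": -87,"rx": 0,"ry": 0,"rz": 0},{"tx": 12,"ty": -40.5,"tz": -90.6,"rx": 0,"ry": 0,"rz": 0},{"tx": 12,"ty": -40.5,"tz": -90.6,"rx": 0,"ry": 0,"rz": 0},{"tx": 12,"ty": -40.5,"tz": -90.6,"rx": 0,"ry": 0,"rz": 0}])

```text
clock: 9.65
eef_pos: [535.1, 226.8, 131.7]
orientation: [3.14, 0.437, 1.857]
contact_force: [-0.2, 1.0, -0.3]
width: 0.327
gripper_force: 59.5
```

Run:
```python
from h import *
s=robot.sense(); c=cam("wrist",s)
im=optics.grab_frame("wrist"); t=optics.grab_frame("top"); sd=optics.grab_frame("side"); print(s["contact_force"],s["eef_pos"])
k=np.hstack([cv2.resize(t[120:270,140:340],(400,300)),cv2.resize(sd[145:245,200:333],(400,300))])
cv2.imwrite("pics/w5.png",np.vstack([np.pad(im[0:300,:],((0,0),(80,80),(0,0))),k]))
```

```text
[-0.23853368  1.01130507 -0.27391809] [535.06524138 226.84477026 131.72116232]
```

View pics/w5.png

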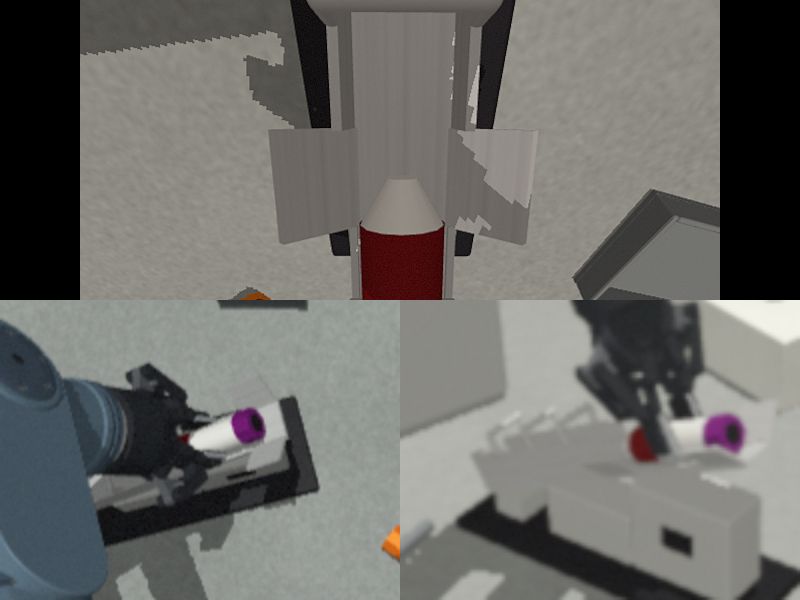

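The tube is centred in the floor strip (402 against 352–452) and has no contact yet, so I will feel down gently.

Call:
arm_command(increments=[{"tx": 0.1,"ty": -0.4,"tz": -0.9,"rx": 0,"ry": 0,"rz": 0},{"tx": 0.2,"ty": -0.7,"tz": -1.6,"rx": 0,"ry": 0,"rz": 0},{"tx": 0.2,"ty": -0.7,"tz": -1.6,"rx": 0,"ry": 0,"rz": 0}])

```text
clock: 10.18
eef_pos: [535.0, 226.0, 129.9]
orientation: [3.141, 0.437, 1.857]
contact_force: [-2.0, 1.7, 2.6]
width: 0.329
gripper_force: 59.8
```

Light contact, so I will release.

Call:
arm_command(fingers=70, increments=[{"tx": 0,"ty": 0,"tz": 0,"rx": 0,"ry": 0,"rz": 0},{"tx": 0,"ty": 0,"tz": 0,"rx": 0,"ry": 0,"rz": 0},{"tx": 0,"ty": 0,"tz": 0,"rx": 0,"ry": 0,"rz": 0},{"tx": 0,"ty": 0,"tz": 0,"rx": 0,"ry": 0,"rz": 0},{"tx": 0,"ty": 0,"tz": 0,"rx": 0,"ry": 0,"rz": 0},{"tx": 0,"ty": 0,"tz": 0,"rx": 0,"ry": 0,"rz": 0},{"tx": 0,"ty": 0,"tz": 0,"rx": 0,"ry": 0,"rz": 0},{"tx": 0,"ty": 0,"tz": 0,"rx": 0,"ry": 0,"rz": 0}])

```text
clock: 11.18
eef_pos: [535.0, 225.8, 129.6]
orientation: [3.141, 0.437, 1.857]
contact_force: [0.1, -0.3, 0.1]
width: 0.821
gripper_force: 0.0
```

Call:
arm_command(increments=[{"tx": -1.2,"ty": 4,"tz": 9,"rx": 0,"ry": 0,"rz": 0},{"tx": -3.6,"ty": 12,"tz": 27,"rx": 0,"ry": 0,"rz": 0},{"tx": -6,"ty": 20,"tz": 50,"rx": 0,"ry": 0,"rz": 0},{"tx": -10,"ty": -10,"tz": 90,"rx": 0,"ry": 0,"rz": 0},{"tx": -10,"ty": -50,"tz": 130,"rx": 0,"ry": 0,"rz": 0},{"tx": -10,"ty": -90,"tz": 150,"rx": 0,"ry": 0,"rz": 0},{"tx": -10,"ty": -90,"tz": 150,"rx": 0,"ry": 0,"rz": 0},{"tx": -10,"ty": -90,"tz": 150,"rx": 0,"ry": 0,"rz": 0}])

```text
clock: 12.18
eef_pos: [524.9, 136.5, 280.1]
orientation: [3.14, 0.436, 1.857]
contact_force: [-1.0, -0.1, -0.5]
width: 0.82
gripper_force: 0.0
```

Run:
```python
from h import *
s=robot.sense(); c=cam("wrist",s)
im=optics.grab_frame("wrist"); t=optics.grab_frame("top"); sd=optics.grab_frame("side"); print(s["clock"],s["eef_pos"])
k=np.hstack([cv2.resize(t[145:265,145:305],(400,300)),cv2.resize(sd[145:245,200:333],(400,300))])
cv2.imwrite("pics/w6.png",np.vstack([np.pad(im[0:300,:],((0,0),(80,80),(0,0))),k]))
L=np.array([535.8,223.3,124]); d=np.array([-.284,.959]); x=np.r_[d*.906,-.4226]; n=np.r_[d*.4226,.906]
for a in(225,209,110): print(a,proj(c,L+a*x+15*n)+[80,0])
```

```text
12.175 [524.90986498 136.49254663 280.12556583]
225 [ 502.14724235 -743.31355675]
209 [ 498.72774846 -666.61350668]
110 [ 481.95807682 -290.46583892]
```

View pics/w6.png

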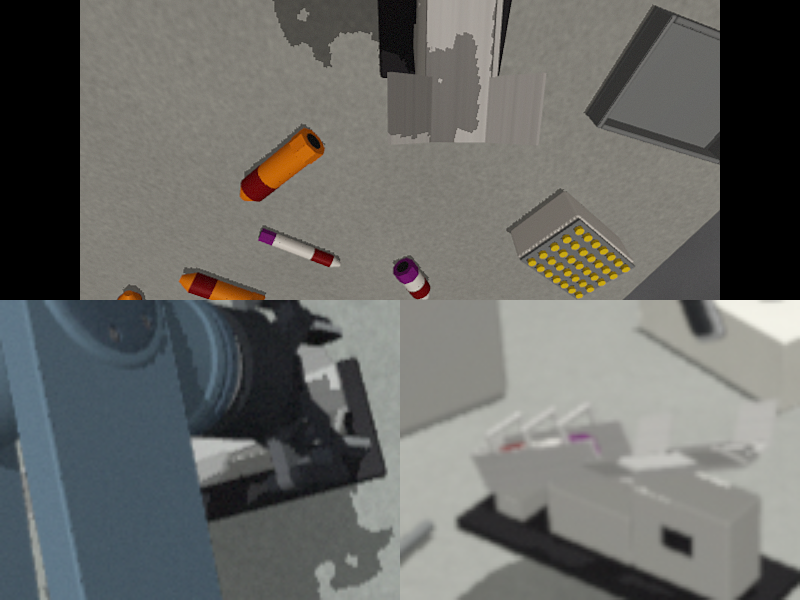

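The upper half is empty, and the side view shows the tube under the bars with its cap uphill at crop (580,437) and its red band downhill at (513,447). I will check its position with numbers.

Run:
```python
from h import *
sd=optics.grab_frame("side"); H,S,V=cv2.split(cv2.cvtColor(sd,cv2.COLOR_BGR2HSV)); c=cam("side")
L=np.array([535.8,223.3,124]); d=np.array([-.284,.959]); x=np.r_[d*.906,-.4226]; n=np.r_[d*.4226,.906]; y=np.cross(n,x)
f,cx,cy,Rc,o=c
for nm,m in(("purple",(H>135)&(H<165)&(S>70)),("red",((H<8)|(H>170))&(S>70))):
    p=np.argwhere(m[170:215,215:290])[:,::-1]+[215,170]
    q=[]
    for u in p:
        o,r=ray(c,*u)   # ray meets chute's mid-plane (y=0)
        P=o+r*((L-o)@y)/(r@y)-L; q.append([P@x,P@n])
    q=np.array(q); print(nm,len(p),p.mean(0),"along",q[:,0].min().round(1),q[:,0].mean().round(1),q[:,0].max().round(1),"h",q[:,1].mean().round(1))
```

```text
purple 7 [259.14285714 190.14285714] along 100.5 110.7 119.5 h 31.5
red 5 [237.  193.4] along 188.5 196.8 205.4 h 30.7
```

Call:
arm_command(increments=[{"tx": -3,"ty": 20,"tz": 20,"rx": 6,"ry": 1.8,"rz": 0},{"tx": -6,"ty": 50,"tz": 40,"rx": 12,"ry": 3.6,"rz": 0},{"tx": -10,"ty": 80,"tz": 60,"rx": 18,"ry": 5.3,"rz": 0},{"tx": -15,"ty": 110,"tz": 70,"rx": 24,"ry": 7.1,"rz": 0},{"tx": -20,"ty": 140,"tz": 70,"rx": 24,"ry": 7.1,"rz": 0},{"tx": -25,"ty": 165,"tz": 70,"rx": 24,"ry": 7.1,"rz": 0},{"tx": -25,"ty": 165,"tz": 70,"rx": 24,"ry": 7.1,"rz": 0},{"tx": -25,"ty": 165,"tz": 70,"rx": 24,"ry": 7.1,"rz": 0}])

```text
clock: 13.38
eef_pos: [499.8, 300.8, 348.9]
orientation: [-3.14, 0.001, 1.858]
contact_force: [0.7, 0.7, 0.3]
width: 0.816
gripper_force: 0.0
```

Run:
```python
from h import *
s=robot.sense(); c=cam("wrist",s); im=optics.grab_frame("wrist"); cv2.imwrite("pics/w7.png",im); H,S,V=cv2.split(cv2.cvtColor(im,cv2.COLOR_BGR2HSV)); print(s["clock"],s["eef_pos"])
L=np.array([535.8,223.3,124]); d=np.array([-.284,.959]); x=np.r_[d*.906,-.4226]; n=np.r_[d*.4226,.906]; y=np.cross(n,x)
for nm,m in(("purple",(H>135)&(H<165)&(S>80)),("red",((H<8)|(H>170))&(S>110))):
    q=[]
    for v,u in np.argwhere(m):
        o,r=ray(c,u,v); A=L+25*n; P=o+r*((A-o)@n)/(r@n)-L
        if abs(P@y)<22 and 60<P@x<240: q.append([P@x,P@y])
    q=np.array(q); print(nm,len(q),np.percentile(q,[2,50,98],axis=0).round(1))
```

```text
13.375 [499.82739314 300.80192896 348.94243523]
purple 421 [[102.8 -15. ]
 [120.4  -0.9]
 [127.7  13.2]]
red 622 [[179.7 -13.6]
 [191.6   0.8]
 [203.6  14.2]]
```

The cap's lower edge is at 127.7 mm, where about 128 is expected with the tip at the stop, and the tube lies centred with the robot clear of it.

```bash
python3 -c "
from cell import robot
print(robot.sign_off())"
```

```text
the job is handed in; nothing more can be done
None
```

The large capped tube slid down under the guard bars and rests on the chute floor, pointed end downhill; its cap sits where it should with the tip at the stop (the tip contact itself was not seen directly), and I handed the job in at about 13.4 s.

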